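# Clear the notions case and hold its lid open

## Robot

A 7-joint arm with a two-finger parallel gripper is mounted at the origin on the work surface. World frame = base frame: x ahead of the robot, y to its left, z up, the work surface at z = 0. Lengths are in m, angles in rad, forces in N, time in s.
With the tool pointing down it reaches from about 0.425 to 0.95 m from the base axis. Payload 4.7 kg.
Tool frame: the origin (TCP) lies at the centre of the arm's flange, where the gripper is bolted on; the fingertips stand 173 mm ahead of it and the grasp point (between the pads) lies 155 mm ahead of it; z points along the fingers, y is the line along which they close (so a half turn about z gives the same grasp; the last joint's range is limited). The gripper opens to 85 mm and grips with 20 to 120 N. Pads are 22 mm wide; open, the fingers measure 114 mm over their backs; the gripper's body (76 mm by 85 mm) begins 54 mm behind the grasp point. The pads swing forward as they close: fully open they stand 13 mm farther back than shut.
Start: joints at [1.293, 0.469, -0.049, 1.532, 0.024, 1.141, -0.082], TCP at [0.166, -0.654, 0.405] pointing down, gripper open.
Joint ranges: [-2.59, 2.59], [-0.33, 1.99], [-1.39, 1.29], [0.1, 2.45], [-1.04, 4.18], [0.21, 1.99], [-2.66, 2.66]. Speed limits (rad/s): [2.57, 2.57, 3.14, 3.14, 3.14, 3.14, 3.14].

## Interface

Orientations are given as a unit quaternion [w, x, y, z].
In Python, from plant import * gives the robot as it stands.
- The arm moves only by the tool jog_arm, never from a script. Its arguments are lists of equal length, an entry for each row: "offset": the shift along the tool's x, y, z in cm, a list of three; "turn": the turn about the tool's z in degrees. In form: {"offset": [[tx, ty, tz], ...], "turn": [turn, ...]}. A call has 1 to 12 rows; each row shifts and turns the commanded pose from where the row before left it, along the tool's axes as they then stand; what a row does not reach is not made up. A row lasts 1/10 s, in which the tool goes at most 50 mm and 8.59 degrees, less where a joint would pass 70% of its speed; a pose out of reach is approached as far as the arm can. A call with a gripper value outside its range is refused whole. "jaw" is the closure, from -1 (fully open) to 1 (shut), set as the call begins (left out, the last holds). The fingers move at their own pace and stop on an object; "grip_force" is the grip in N (left out, the last holds). Time passes only in rows, so rows that do not move let the fingers close. It gives the time, the measured TCP pose, the force, the opening and the grip force at its end, in the units of the state.
- get_obs(): the state, without advancing time (a new reading comes with each control period).
- get_image(name): name is "side" or "top" or "wrist"; returns the picture (480x640x3 uint8, blue, green, red); there is no depth.
- camera_info(name): a dict with "fx", "fy", "cx", "cy" (pixels), "extrinsics" (4x4, takes a point from camera to world coordinates); the wrist camera has in their place "hand_eye" (4x4, takes a point from camera to tool coordinates, whose origin is the TCP and whose axes are the flange's). Camera axes: x right, y down, z forward; pixel columns grow to the right and rows downward; lengths in m; the calibration is good to about 2 mm. A picture is of the moment at which its call begins: read the wrist's pose just before it. camera_info takes no time and is no camera call.
- job_done(): hands the job in; it is judged then, once.
The state is a dict: "t": time; "joints": joint angles; "dq": joint speeds; "joint_efforts": joint torques, N m; "ee_pos": TCP position; "eef_rot": TCP orientation; "ft_force": force on the tool from outside, world axes, zero at the start; "wrist_torque": the same for the moment, N m; "finger_gap": finger opening in m; "grasp_force": force on a finger pad.
Only numpy, scipy, OpenCV 4.12 (cv2) and the standard library are available. Lean on these libraries where they do the work, as an engineer would, in place of code of your own. Each camera call takes 0.05 s, during which the arm holds its last target. There are 200 camera calls.

## Task

The spring lid of the wooden button case has a jar standing on it: take the jar off and set it down upright in the dark wooden tray without dropping it, and let go of it. Then open the lid to 60 degrees from closed (within 5) and keep holding it there with the gripper so that a customer can pick buttons; finish while holding, because the lid springs shut when let go. Leave the mug, the other jar and the tape measure where they are.

Things in the scene. Friction and masses are not known exactly. Their poses are not given: they have to be found in the camera images.
- case: Fixed wooden case, 200 (x) x 220 (y) x 90 mm high, six compartments of buttons inside, on the counter. Origin: centre of its underside; x points away from the lid's hinge (roughly away from the robot), y along the hinge, z up. It cannot be moved.
- lid (a joint): Opening angle of the case's pale wooden lid in rad: 0 closed and level, grows as the far edge rises towards the robot, stop at 1.75; 60 degrees is 1.047. The lid is 200 x 220 x 8 mm, 0.2 to 0.45 kg, its underside 90.5 mm over the counter when closed. Gravity and a spring shut it from every angle; holding it at the handle takes about 2 to 4 N.
- lid_hinge (a point): Point on the hinge axis, middle of the case's edge nearest the robot: case x = -100, y = 0, z = 90.5 mm. The axis runs along the case's y. The point turns with the lid: its x runs along the lid from hinge to free edge, its z is the lid's outward normal (up when closed).
- lid_handle (a point): Middle of the lid's steel handle bar: a round bar 12 mm thick, 100 mm long between its two end posts, along the case's y, near the lid's free edge. It lies 170 mm from the hinge along the lid and 43 mm off the lid's underside (35 mm above its top face), open underneath. Turns with the lid, same axes as lid_hinge; closed, it is 133.5 mm over the counter.
- jar: Loose jar standing on the lid on the half nearer the hinge, not under the handle: 52 mm diameter, 76 mm tall, 0.13 to 0.25 kg, clear with pink and yellow bands of contents and a black cap (50 mm diameter, top 16 mm). Origin: centre of its underside, z up.
- tray: Fixed open tray of dark wood, 160 (x) x 140 (y) mm, walls 25 mm high and 5 mm thick, floor 5 mm thick, empty, on the counter to the left or right of the case. Origin: centre of its underside, z up.
- mug: White ceramic mug, 76 mm rim diameter, 90 mm tall, handle on its y side; bystander on the other side of the case from the tray. Origin: centre of its underside.
- spare_jar: Other jar, 52 mm diameter, 76 mm tall, blue and green contents, white cap; bystander beyond the case. Origin: centre of its underside.
- tape: Yellow round tape measure, 56 mm diameter, 20 mm tall, lying flat; bystander beyond the case. Origin: centre of its underside.
There are look-alikes about, which are no part of the job. There is more than one size of the jar; the job needs the larger.

How it is judged:
On the way, in this order (a step that is already met when the one before it is completed fails the run):
1. the jar stands upright and released in the tray, the lid still shut (x of jar in the frame of tray between -0.053 and 0.053 m and y of jar in the frame of tray between -0.043 and 0.043 m and z of jar in the frame of tray between 0.002 and 0.009 m and angle between jar's own z axis and vertical below 0.12 rad and linear speed of jar below 0.03 m/s and contact force between jar and the arm below 0.05 N and contact force between jar and the fingers below 0.05 N and value of joint lid below 0.1 rad), for 0.2 s.
2. the fingers hold the lid still at 60 degrees, within 5 (value of joint lid between 0.96 and 1.134 rad and velocity of joint lid between -0.06 and 0.06 rad/s and contact force between lid and the fingers above 0.4 N), for 0.4 s.
At the end, for the whole second after the job is handed in: The lid is held still at 60 degrees (55 to 65, 0.96 to 1.134 rad) by the gripper's fingers (contact force over 0.4 N) with nothing else carrying it, while the jar stands upright (within 0.12 rad) on the tray's floor, at rest and untouched (all of step 2 and x of jar in the frame of tray between -0.053 and 0.053 m and y of jar in the frame of tray between -0.043 and 0.043 m and z of jar in the frame of tray between 0.002 and 0.009 m and angle between jar's own z axis and vertical below 0.12 rad and linear speed of jar below 0.03 m/s and contact force between jar and the arm below 0.05 N and contact force between jar and the fingers below 0.05 N); the arm keeps its last pose, push and grip.
It fails at once if the jar is knocked over (angle between jar's own z axis and vertical above 0.8 rad).
It fails at once if the jar is dropped (falls freely, out of the fingers, faster than 0.6 m/s: some 2 cm) (linear speed of jar above 0.6 m/s and contact force between jar and the fingers below 0.05 N).
It fails at once if the mug, the other jar or the tape measure is moved over 20 mm (distance of any of mug, spare_jar, tape from where it was at the start of the episode above 0.02 m).
It also fails if it takes over 54 s, if anything falls off the work surface, if the arm or the gripper's body presses on something with over 40 N, if the wrist force passes 120 N, or if a joint passes its speed limit or range.

## Working session

There is one attempt and no reset: what is moved stays moved. The work goes in short steps, Python scripts to look and compute and a tool call to move; the robot and the scene stay as the last step left them, time stands still between calls to the robot, and variables do not carry over. Pictures are saved under pics/ and viewed, at most 10 in all, crops included, and the job is handed in when it is done.

Besides the shell and the picture viewer there is one more tool, called as name([rows], argument=value, ...), one row to a line, values as JSON. jog_arm: Moves the arm, as the interface text tells. Its arguments: {"type":"object","properties":{"offset":{"type":"array","items":{"type":"array","items":{"type":"number"}}},"turn":{"type":"array","items":{"type":"number"}},"jaw":{"type":"number"},"grip_force":{"type":"number"}},"required":["offset","turn"]}

```bash
ls; mkdir -p pics; python3 - <<'E'
from plant import *
import cv2,numpy as np
o=get_obs();print(o)
for n in("side","top","wrist"):
    i=get_image(n);cv2.imwrite(f"pics/{n}0.png",i);print(n,camera_info(n))
E
```

```text
pics
{'t': 0.0, 'joints': array([ 1.29308685,  0.46945645, -0.04861182,  1.53370737,  0.0241307 ,
        1.14100331, -0.08231502]), 'dq': array([ 6.62362773e-04, -2.09099309e-03,  6.84136023e-06,  3.79288330e-04,
        3.90465472e-04, -8.87295944e-04,  3.64484639e-05]), 'joint_efforts': array([ 5.33803413e-04, -5.10310113e+01, -4.65592684e-02, -2.37717444e+01,
        1.08011212e-02,  7.67415971e-03,  1.09057135e-05]), 'ee_pos': array([ 0.1661849 , -0.6539661 ,  0.40364534]), 'eef_rot': array([-9.79162338e-04,  9.92268437e-01,  1.24106249e-01, -1.69862445e-04]), 'ft_force': array([-0.05414827,  0.07796782,  0.7078187 ]), 'wrist_torque': array([ 0.06888187, -0.03718195,  0.04552836]), 'grasp_force': 0.0, 'finger_gap': 0.08507159981577239}
side {'fx': 570.3451235760323, 'fy': 570.3451235760323, 'cx': 321.5772391348763, 'cy': 232.87748199627057, 'extrinsics': array([[-0.73154701, -0.50508553,  0.45796024,  0.10459522],
       [-0.6817103 ,  0.531547  , -0.50272144,  0.54639291],
       [ 0.01048993, -0.67996058, -0.73317363,  0.8985272 ],
       [ 0.        ,  0.        ,  0.        ,  1.        ]])}
top {'fx': 501.5028546671249, 'fy': 501.5028546671249, 'cx': 313.56289503883676, 'cy': 245.87574653392554, 'extrinsics': array([[-0.00263404, -0.99770688,  0.06763161,  0.52263513],
       [-0.99995769,  0.00322396,  0.00861494, -0.01387948],
       [-0.00881323, -0.06760606, -0.99767317,  1.13267662],
       [ 0.        ,  0.        ,  0.        ,  1.        ]])}
wrist {'fx': 394.949417236872, 'fy': 394.949417236872, 'cx': 306.2790521907589, 'cy': 234.55608955688797, 'hand_eye': array([[ 7.03392918e-04, -9.64672068e-01, -2.63452666e-01,
         6.56755195e-02],
       [ 9.99999423e-01,  4.64564186e-04,  9.68828374e-04,
         7.65534070e-04],
       [-8.12210998e-04, -2.63453195e-01,  9.64671838e-01,
         3.07848000e-02],
       [ 0.00000000e+00,  0.00000000e+00,  0.00000000e+00,
         1.00000000e+00]])}
```

View pics/top0.png

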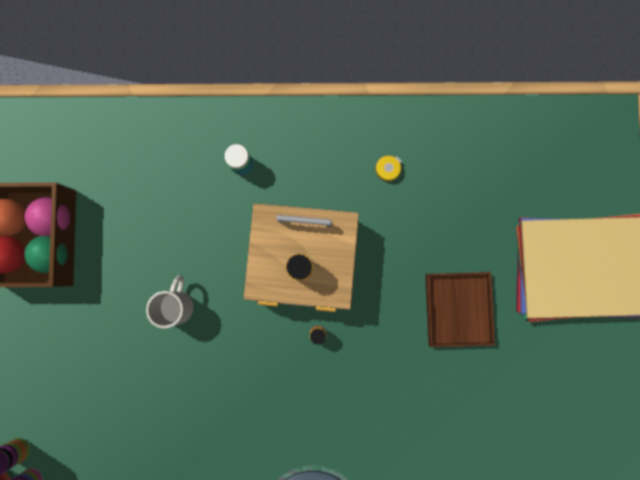

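View pics/side0.png

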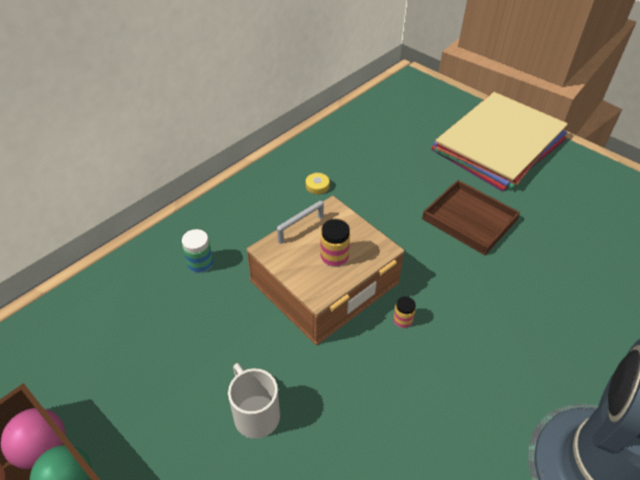

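The top view shows the case at (302,257), the jar's cap at (299,267), the handle bar at (303,220), the tray at (460,310), and the small look-alike jar at (317,335). The side view shows the cap at (336,232), the handle between (280,235) and (322,210), and the tray at (471,216). Next I measure by masks and triangulation.

```bash
cat > h.py <<'E'
import cv2,numpy as np
from plant import *
def ray(n,p):
    c=camera_info(n);T=c["extrinsics"]
    return T[:3,3],T[:3,:3]@np.array([(p[0]-c["cx"])/c["fx"],(p[1]-c["cy"])/c["fy"],1])
def onz(n,p,z):
    o,d=ray(n,p);return o+d*(z-o[2])/d[2]
def tri(pt,ps):
    o,d=ray("top",pt);q,e=ray("side",ps)
    s=np.linalg.lstsq(np.c_[d,-e],q-o,rcond=None)[0]
    a,b=o+s[0]*d,q+s[1]*e
    return (a+b)/2,np.linalg.norm(a-b)
def blobs(img,roi,f,mn=15):
    x,y,w,h=roi;hsv=cv2.cvtColor(img,cv2.COLOR_BGR2HSV)[y:y+h,x:x+w].astype(int)
    m=f(hsv[...,0],hsv[...,1],hsv[...,2]).astype(np.uint8)*255
    cs=cv2.findContours(m,0,1,offset=(x,y))[0]
    return sorted([c for c in cs if len(c)>3 and cv2.contourArea(c)>mn],key=cv2.contourArea)[::-1]
E
python3 - <<'E'
from h import *
np.set_printoptions(precision=4,suppress=True)
t=cv2.imread("pics/top0.png");s=cv2.imread("pics/side0.png")
dark=lambda h,S,v:v<55
for n,i,r in(("top",t,(280,245,40,45)),("side",s,(315,215,40,40))):
    for c in blobs(i,r,dark)[:2]:
        print(n,"cap",cv2.fitEllipse(c),cv2.contourArea(c),cv2.boundingRect(c))
steel=lambda h,S,v:(S<70)&(v>70)
for n,i,r in(("top",t,(265,208,80,24)),("side",s,(270,198,60,50))):
    for c in blobs(i,r,steel)[:2]: print(n,"bar",cv2.minAreaRect(c),cv2.contourArea(c), cv2.approxPolyDP(c,2,True)[:,0].tolist())
wood=lambda h,S,v:(h<20)|(h>165)
for n,i,r in(("top",t,(415,262,95,95)),("side",s,(415,175,115,80))):
    for c in blobs(i,r,wood)[:1]: print(n,"tray",cv2.minAreaRect(c),cv2.approxPolyDP(cv2.convexHull(c),3,True)[:,0].tolist())
c=blobs(t,(235,195,135,125),lambda h,S,v:(h>8)&(h<25)&(v>110)&(S>60))[0]
a=cv2.approxPolyDP(cv2.convexHull(c),4,True)[:,0];print("lid",a.tolist());print(np.array([onz("top",p,.0985) for p in a]))
E
python3 - <<'E'
import cv2
t=cv2.imread("pics/top0.png")[195:355,235:505];s=cv2.imread("pics/side0.png")[180:340,240:530]
import numpy as np
a=cv2.resize(t,(780,462),interpolation=2)[:300]
b=cv2.resize(s,(780,430),interpolation=2)[:300]
cv2.imwrite("pics/crop.png",np.vstack([a,b]))
E
```

```text
top cap ((298.9260559082031, 266.7420959472656), (21.758832931518555, 22.47517204284668), 120.58473205566406) 382.0 (288, 256, 23, 23)
side cap ((335.2636413574219, 231.06529235839844), (22.771892547607422, 26.287841796875), 97.57462310791016) 468.0 (323, 220, 26, 23)
top bar ((303.5600891113281, 219.92294311523438), (55.429256439208984, 7.2317047119140625), 5.946863651275635) 286.0 [[276, 217], [279, 221], [319, 223], [327, 226], [331, 224], [328, 219], [286, 215]]
side bar ((301.4527587890625, 220.2982635498047), (17.62277603149414, 66.887939453125), 58.392494201660156) 458.5 [[327, 198], [318, 200], [290, 217], [270, 233], [276, 230], [278, 242], [283, 242], [283, 229], [317, 209], [318, 217], [322, 218], [323, 201]]
top tray ((459.94085693359375, 309.5223388671875), (73.46126556396484, 65.94727325439453), 87.70938873291016) [[489, 273], [494, 344], [430, 345], [426, 275]]
side tray ((470.1670227050781, 215.07711791992188), (84.05331420898438, 53.87008285522461), 29.981639862060547) [[456, 181], [518, 212], [515, 221], [485, 254], [423, 218], [424, 211]]
lid [[254, 204], [357, 213], [349, 308], [266, 305], [244, 298]]
[[ 0.6805  0.1188  0.0985]
 [ 0.6608 -0.0952  0.0985]
 [ 0.465  -0.0772  0.0985]
 [ 0.4714  0.093   0.0985]
 [ 0.4858  0.1383  0.0985]]
```

View pics/crop.png

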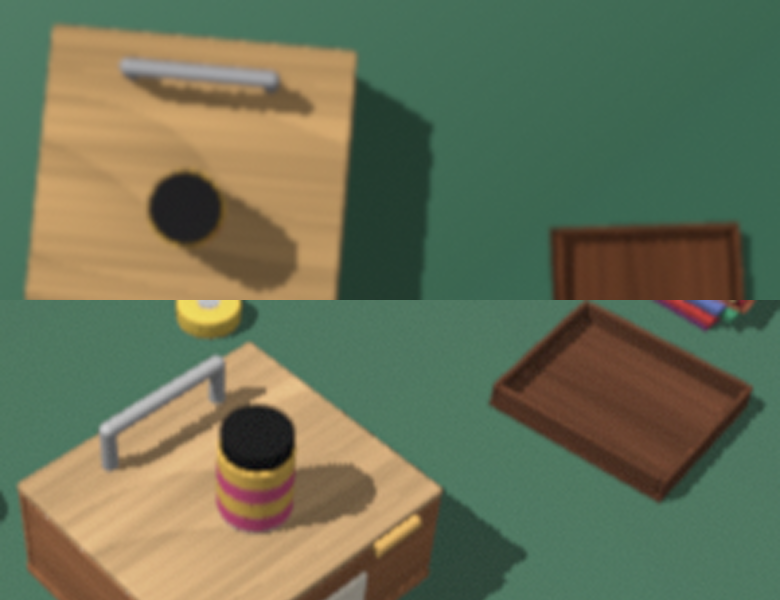

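```bash
cat >> h.py <<'E'
from scipy.spatial.transform import Rotation as Ro
def rel(goal,yaw):  # remaining cm in tool axes after turning, and turn (deg) to x-axis yaw
    o=get_obs();q=o["eef_rot"];R=Ro.from_quat([*q[1:],q[0]]).as_matrix()
    tn=-np.degrees((np.radians(yaw)-np.arctan2(R[1,0],R[0,0])+np.pi)%(2*np.pi)-np.pi)
    d=np.array(goal)-o["ee_pos"];R2=R@Ro.from_euler("z",tn,degrees=True).as_matrix()
    return "now",(R.T@d*100).round(2),"afterturn",(R2.T@d*100).round(2),"turn",tn.round(1),"pos",o["ee_pos"].round(4),"t",o["t"]
E
python3 - <<'E'
from h import *
np.set_printoptions(precision=4,suppress=True)
print("cap",tri((298.9,266.7),(335.5,229.8)))
print("barL",tri((277.2,218.2),(279,229.1)),"barR",tri((330.5,222.4),(322.5,203)),"mid",tri((303.9,220.3),(300.8,216.1)))
tc=np.array([[489,273],[494,344],[430,345],[426,275]],float)
print("tray",[onz("top",p,.025) for p in tc], onz("top",tc.mean(0),.025),onz("side",(470.2,215.1),.0125))
# tray rim inner/outer corners in the side view (crop coords)
for p,z in(((590,305),.025),((750,390),.025),((660,490),.025),((495,388),.025)):
    q=(p[0]*.3718+240,(p[1]-300)*.372+180);print(q,onz("side",q,z))
# height of tray rim: two views of far-right and far-left rim corner
print("rim",tri((427,275),(459,182)),tri((489.5,273),(518.5,213)))
print(rel((.5,.02,.4),84.7))
E
```

```text
cap (array([0.5482, 0.0229, 0.1677]), np.float64(0.00047150553614400744))
barL (array([0.6466, 0.0678, 0.132 ]), np.float64(0.00038047427995851953)) barR (array([ 0.6376, -0.0396,  0.1295]), np.float64(0.0006068120387189346)) mid (array([0.6426, 0.0143, 0.1295]), np.float64(0.0007243662695182486))
tray [array([ 0.5367, -0.39  ,  0.025 ]), array([ 0.3822, -0.3968,  0.025 ]), array([ 0.3803, -0.2576,  0.025 ]), array([ 0.5327, -0.2516,  0.025 ])] [ 0.4576 -0.324   0.025 ] [ 0.4582 -0.3243  0.0125]
(459.362, 181.86) [ 0.5303 -0.386   0.025 ]
(518.85, 213.48) [ 0.3792 -0.3892  0.025 ]
(485.38800000000003, 250.68) [ 0.3744 -0.2464  0.025 ]
(424.041, 212.736) [ 0.5299 -0.2489  0.025 ]
rim (array([ 0.5031, -0.2464,  0.1367]), np.float64(0.06588086353482939)) (array([ 0.4725, -0.4524, -0.067 ]), np.float64(0.14281974619985716))
('now', array([ 48.95, -57.11,   0.47]), 'afterturn', array([70.2 , 27.01,  0.47]), 'turn', np.float64(-70.4), 'pos', array([ 0.1662, -0.654 ,  0.4039]), 't', 0.15)
```

jog_arm([
  [0,0,0],
  [0,0,0],
  [0,0,0],
  [0,0,0],
  [0,0,0],
  [0,0,0],
  [0,0,0],
  [0,0,0],
  [0,0,0],
  [0,0,0],
], turn=[-7.8,-7.8,-7.8,-7.8,-7.8,-7.8,-7.8,-7.8,-8,0], jaw=-1)

```text
t: 1.15
ee_pos: [0.166, -0.6542, 0.4042]
eef_rot: [-0.0, 0.739, 0.673, 0.0]
ft_force: [1.0, -0.5, -0.6]
finger_gap: 0.0853
grasp_force: 0.0
```

```bash
python3 - <<'E'
from h import *
print("rim",tri((489.5,273),(459,182)),tri((427,275),(424,212)),tri((494,345),(518.8,213.5)),tri((430,345.5),(485.4,250.7)))
print(rel((.548,.023,.40),84.7),get_obs()["joints"].round(2))
E
```

```text
rim (array([ 0.53609402, -0.39495407,  0.01509285]), np.float64(0.0017586486136993266)) (array([ 0.53296662, -0.25446045,  0.02112542]), np.float64(0.0006318206260279177)) (array([ 0.38048608, -0.39835173,  0.0174972 ]), np.float64(0.0031852318115047087)) (array([ 0.37814112, -0.26024833,  0.01044696]), np.float64(0.001891604966886064))
('now', array([71.  , 31.7 ,  0.49]), 'afterturn', array([70.96, 31.78,  0.49]), 'turn', np.float64(-0.1), 'pos', array([ 0.166 , -0.6542,  0.4042]), 't', 1.15) [ 1.47  0.49 -0.31  1.52  0.16  1.16  1.04]
```

jog_arm([
  [3.5,1.6,0],
  [3.5,1.6,0],
  [3.5,1.6,0],
  [3.5,1.6,0],
  [3.5,1.6,0],
  [3.5,1.6,0],
  [3.5,1.6,0],
  [3.5,1.6,0],
  [3.5,1.6,0],
  [3.5,1.6,0],
  [0,0,0],
], turn=[0,0,0,0,0,0,0,0,0,0,0])

```text
t: 2.25
ee_pos: [0.3609, -0.3157, 0.4052]
eef_rot: [0.0, 0.737, 0.676, 0.001]
ft_force: [-0.5, -1.1, 1.1]
finger_gap: 0.0854
grasp_force: 0.0
```

jog_arm([
  [3.5,1.6,0],
  [3.5,1.6,0],
  [3.5,1.6,0],
  [3.5,1.6,0],
  [3.5,1.6,0],
  [3.5,1.6,0],
  [3.5,1.6,0],
  [3.5,1.6,0],
  [3.5,1.6,0],
  [0,0,0],
  [0,0,0],
], turn=[0,0,0,0,0,0,0,0,0,0,0])

```text
t: 3.35
ee_pos: [0.5311, -0.0201, 0.4044]
eef_rot: [-0.0, 0.739, 0.673, -0.0]
ft_force: [0.1, -1.4, -0.2]
finger_gap: 0.0854
grasp_force: 0.0
```

```bash
python3 - <<'E'
from h import *
print(rel((.548,.023,.40),84.7),get_obs()["joints"].round(2))
cv2.imwrite("pics/w1.png",get_image("wrist"))
E
```

```text
('now', array([4.45, 1.28, 0.44]), 'afterturn', array([4.45, 1.29, 0.44]), 'turn', np.float64(-0.1), 'pos', array([ 0.5311, -0.0201,  0.4044]), 't', 3.35) [ 0.53  0.31 -0.69  1.84  0.22  1.07 -0.35]
```

View pics/w1.png

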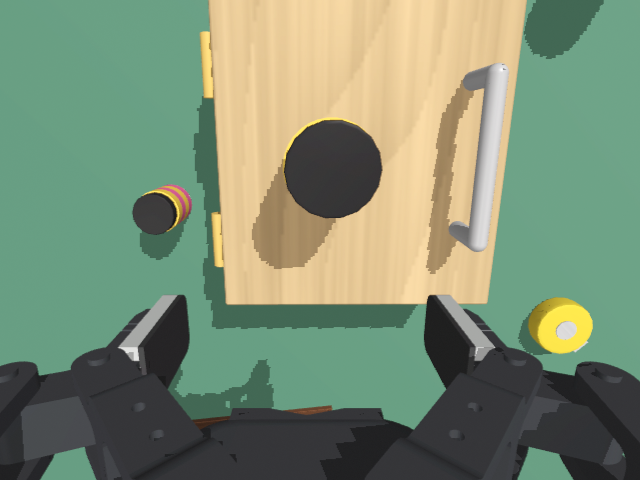

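The wrist view shows the cap centred near (333,168), the bar from (497,70) to (478,246), and the small jar at (160,210), left of the hinge. I'll locate the cap and bar from here.

```bash
cat >> h.py <<'E'
def wonz(p,z,o):
    c=camera_info("wrist");H=c["hand_eye"];q=o["eef_rot"];R=Ro.from_quat([*q[1:],q[0]]).as_matrix()
    d=R@H[:3,:3]@np.array([(p[0]-c["cx"])/c["fx"],(p[1]-c["cy"])/c["fy"],1]);b=R@H[:3,3]+o["ee_pos"]
    return b+d*(z-b[2])/d[2]
E
python3 - <<'E'
from h import *
o=get_obs();i=cv2.imread("pics/w1.png")
c=blobs(i,(270,105,130,125),lambda h,S,v:v<75)[0]
e=cv2.fitEllipse(cv2.convexHull(c));print(e)
for z in(.1675,.1745):print("cap",wonz(e[0],z,o),"dia",np.linalg.norm(wonz((e[0][0]+e[1][0]/2,e[0][1]),z,o)-wonz((e[0][0]-e[1][0]/2,e[0][1]),z,o)))
for p in((497,70),(487.5,158),(478,246)):print("bar",wonz(p,.1335,o))
print(rel((.548,.023,.288),84.7))
E
```

```text
((332.3890686035156, 169.09681701660156), (96.00839233398438, 97.18238067626953), 56.429725646972656)
cap [0.54765891 0.02137765 0.1675    ] dia 0.049655881353079766
cap [0.5472786  0.02214472 0.1745    ] dia 0.0479683474121457
bar [0.64640144 0.06424922 0.1335    ]
bar [0.64234136 0.01544789 0.1335    ]
bar [ 0.63778081 -0.0393689   0.1335    ]
('now', array([ 4.58,  1.31, 11.63]), 'afterturn', array([ 4.58,  1.32, 11.63]), 'turn', np.float64(-0.2), 'pos', array([ 0.5307, -0.0213,  0.4043]), 't', 3.4)
```

jog_arm([
  [2.2,0.6,0],
  [2.2,0.6,0],
  [0,0,0],
  [0,0,2.5],
  [0,0,2.5],
  [0,0,2.5],
  [0,0,0],
  [0,0,0],
], turn=[0,0,0,0,0,0,0,0])

```text
t: 4.2
ee_pos: [0.5469, 0.0208, 0.3299]
eef_rot: [0.0, 0.74, 0.672, -0.0]
ft_force: [0.5, 0.3, 1.7]
finger_gap: 0.0853
grasp_force: 0.0
```

```bash
python3 - <<'E'
from h import *
print(rel((.5475,.0223,.288),84.7),get_obs()["ft_force"])
E
```

```text
('now', array([0.16, 0.05, 4.19]), 'afterturn', array([0.16, 0.05, 4.19]), 'turn', np.float64(-0.2), 'pos', array([0.5469, 0.0208, 0.3299]), 't', 4.2) [0.48894143 0.26027219 1.69555907]
```

jog_arm([
  [0.1,0,1.4],
  [0,0,1.4],
  [0,0,1.4],
  [0,0,0],
  [0,0,0],
], turn=[0,0,0,0,0])

```text
t: 4.7
ee_pos: [0.547, 0.0234, 0.2872]
eef_rot: [-0.0, 0.739, 0.673, -0.0]
ft_force: [0.6, 0.5, -0.3]
finger_gap: 0.0852
grasp_force: 0.0
```

jog_arm([
  [0,0,0],
  [0,0,0],
  [0,0,0],
  [0,0,0],
  [0,0,0],
  [0,0,0],
  [0,0,0],
  [0,0,0],
  [0,0,0],
  [0,0,0],
], turn=[0,0,0,0,0,0,0,0,0,0], jaw=1, grip_force=40)

```text
t: 5.7
ee_pos: [0.5474, 0.0234, 0.2883]
eef_rot: [0.0, 0.739, 0.673, 0.001]
ft_force: [0.9, -0.5, 6.1]
finger_gap: 0.0509
grasp_force: 37.7
```

jog_arm([
  [0,0,-0.5],
  [0,0,-1.5],
  [0,0,-2],
  [0,0,-2],
  [0,0,-2],
  [0,0,0],
  [0,0,0],
], turn=[0,0,0,0,0,0,0])

```text
t: 6.4
ee_pos: [0.5467, 0.0231, 0.3677]
eef_rot: [0.0, 0.739, 0.673, -0.0]
ft_force: [-0.1, -0.2, -2.6]
finger_gap: 0.0515
grasp_force: 38.4
```

```bash
python3 - <<'E'
from h import *
print(rel((.456,-.324,.368),84.7),get_obs()["ft_force"],get_obs()["joints"].round(2))
cv2.imwrite("pics/s2.png",get_image("side"))
E
```

```text
('now', array([-3.541e+01, -5.790e+00, -1.000e-02]), 'afterturn', array([-3.54e+01, -5.82e+00, -1.00e-02]), 'turn', np.float64(-0.1), 'pos', array([0.5467, 0.0231, 0.3677]), 't', 6.4) [-0.08225788 -0.23476243 -2.58620199] [ 0.43  0.38 -0.69  1.85  0.28  1.01 -0.48]
```

View pics/s2.png

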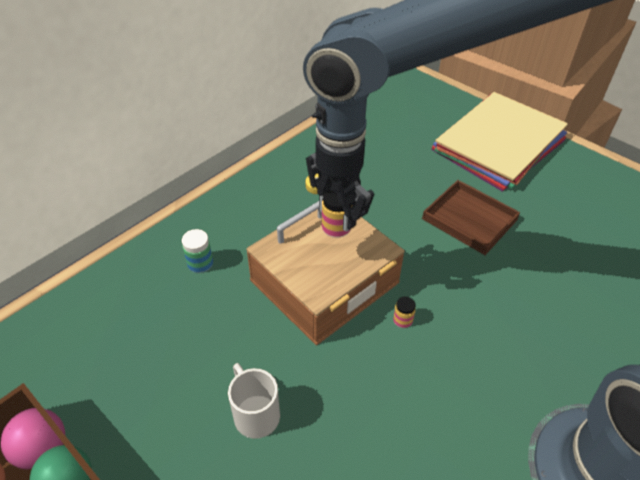

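The picture shows the jar gripped and lifted clear of the lid at about (336,215), with the lid still shut. Now to the tray.

jog_arm([
  [-1.7,-0.3,0],
  [-3.2,-0.5,0],
  [-3.2,-0.5,0],
  [-3.5,-0.6,0],
  [-3.5,-0.6,0],
  [-3.5,-0.6,0],
  [-3.5,-0.6,0],
  [-3.5,-0.6,0],
  [-3.3,-0.5,0],
  [-3.0,-0.5,0],
  [-2.0,-0.4,0],
  [-1.4,-0.2,0],
], turn=[0,0,0,0,0,0,0,0,0,0,0,0])

```text
t: 7.65
ee_pos: [0.4541, -0.3245, 0.3661]
eef_rot: [-0.001, 0.74, 0.673, -0.001]
ft_force: [-0.0, 0.3, -2.2]
finger_gap: 0.0513
grasp_force: 38.4
```

jog_arm([
  [0,0,2],
  [0,0,2.5],
  [0,0,2.5],
  [0,0,2.5],
  [0,0,2.5],
  [0,0,1.5],
  [0,0,0],
  [0,0,0],
  [0,0,0],
], turn=[0,0,0,0,0,0,0,0,0])

```text
t: 8.55
ee_pos: [0.4561, -0.3228, 0.2339]
eef_rot: [0.001, 0.739, 0.673, 0.0]
ft_force: [0.0, 1.2, -3.0]
finger_gap: 0.0512
grasp_force: 38.5
```

```bash
python3 - <<'E'
from h import *
print(rel((.456,-.324,.194),84.7),get_obs()["ft_force"],get_obs()["joints"].round(2))
t=get_image("top");s=get_image("side")
cv2.imwrite("pics/ts.png",np.hstack([t[240:400,390:540],s[140:300,400:550]]).repeat(2,0).repeat(2,1))
E
```

```text
('now', array([-0.12, -0.01,  3.99]), 'afterturn', array([-0.12, -0.01,  3.99]), 'turn', np.float64(-0.0), 'pos', array([ 0.4561, -0.3228,  0.2339]), 't', 8.55) [ 0.01754172  1.22469747 -3.04350241] [ 0.92  0.54 -0.5   1.94  0.37  0.75  0.11]
```

View pics/ts.png

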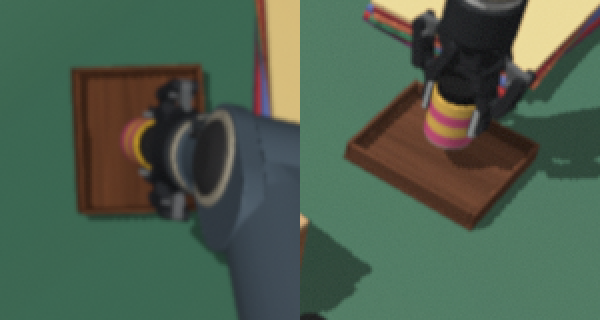

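The jar is upright over the middle of the tray, with its base at about (448,145) in the side crop. I lower it gently, watching the force.

jog_arm([
  [0,0,1.4],
  [0,0,1.2],
  [0,0,0.7],
  [0,0,0.2],
  [0,0,0],
  [0,0,0],
], turn=[0,0,0,0,0,0])

```text
t: 9.25
ee_pos: [0.4556, -0.3227, 0.1978]
eef_rot: [0.0, 0.739, 0.673, 0.0]
ft_force: [-0.7, 0.0, -1.4]
finger_gap: 0.0513
grasp_force: 38.5
```

jog_arm([
  [0,0,0.2],
  [0,0,0],
  [0,0,0],
], turn=[0,0,0])

```text
t: 9.55
ee_pos: [0.4554, -0.3227, 0.1959]
eef_rot: [0.0, 0.739, 0.673, 0.0]
ft_force: [-0.1, 0.5, -1.6]
finger_gap: 0.0512
grasp_force: 38.5
```

jog_arm([
  [0,0,0.2],
  [0,0,0],
  [0,0,0],
], turn=[0,0,0])

```text
t: 9.85
ee_pos: [0.4557, -0.3226, 0.1953]
eef_rot: [0.0, 0.739, 0.673, -0.0]
ft_force: [-1.9, 2.1, 9.4]
finger_gap: 0.051
grasp_force: 39.6
```

jog_arm([
  [0,0,0],
  [0,0,0],
  [0,0,0],
  [0,0,0],
  [0,0,0],
  [0,0,0],
  [0,0,0],
  [0,0,0],
], turn=[0,0,0,0,0,0,0,0], jaw=-1)

```text
t: 10.65
ee_pos: [0.4554, -0.3227, 0.1937]
eef_rot: [0.0, 0.739, 0.673, 0.0]
ft_force: [0.4, -0.2, 0.2]
finger_gap: 0.0853
grasp_force: 0.0
```

jog_arm([
  [0,0,-1],
  [0,0,-2],
  [0,0,-3.5],
  [0,0,-3.5],
  [0,0,-3.5],
  [0,0,-3.5],
  [0,0,-2],
  [0,0,0],
  [0,0,0],
], turn=[0,0,0,0,0,0,0,0,0])

```text
t: 11.55
ee_pos: [0.4551, -0.3225, 0.384]
eef_rot: [0.0, 0.739, 0.673, -0.0]
ft_force: [-0.3, -0.1, -0.8]
finger_gap: 0.0856
grasp_force: 0.0
```

```bash
python3 - <<'E'
from h import *
print(rel((.6424,.0148,.385),84.7),get_obs()["ft_force"],get_obs()["joints"].round(2))
cv2.imwrite("pics/w3.png",get_image("wrist"))
E
```

```text
('now', array([35.33, 15.51, -0.12]), 'afterturn', array([35.32, 15.54, -0.12]), 'turn', np.float64(-0.0), 'pos', array([ 0.4551, -0.3225,  0.384 ]), 't', 11.55) [-0.27049176 -0.05304962 -0.82577465] [ 1.01  0.36 -0.59  1.81  0.23  1.04  0.24]
```

View pics/w3.png

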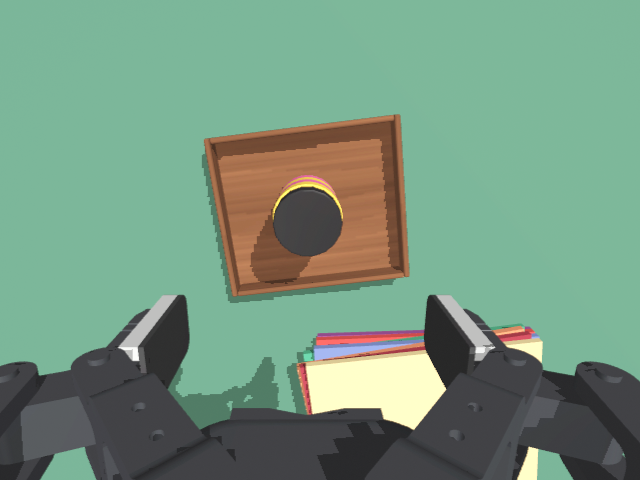

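The picture shows the jar released and upright, cap at (308,220), near the middle of the tray. Now the handle.

jog_arm([
  [2,0.9,0],
  [3.5,1.5,0],
  [3.5,1.5,0],
  [3.5,1.5,0],
  [3.5,1.5,0],
  [3.5,1.6,0],
  [3.5,1.6,0],
  [3.5,1.6,0],
  [3.5,1.5,0],
  [3.5,1.5,0],
  [1.8,0.8,0],
  [0,0,0],
], turn=[0,0,0,0,0,0,0,0,0,0,0,0])

```text
t: 12.8
ee_pos: [0.6428, 0.0183, 0.3818]
eef_rot: [-0.002, 0.737, 0.676, -0.0]
ft_force: [0.4, 0.5, -0.2]
finger_gap: 0.0854
grasp_force: 0.0
```

```bash
python3 - <<'E'
from h import *
print(rel((.6424,.0148,.289),84.7),get_obs()["ft_force"],get_obs()["joints"].round(2))
E
```

```text
('now', array([-0.38,  0.02,  9.28]), 'afterturn', array([-0.38,  0.02,  9.28]), 'turn', np.float64(0.3), 'pos', array([0.6428, 0.0183, 0.3818]), 't', 12.8) [ 0.39223674  0.50734601 -0.21004083] [ 0.36  0.52 -0.65  1.61  0.33  1.13 -0.46]
```

jog_arm([
  [-0.3,0,2.5],
  [0,0,2.5],
  [0,0,2],
  [0,0,1.3],
  [0,0,0.7],
  [0,0,0],
  [0,0,0],
], turn=[0,0,0,0,0,0,0])

```text
t: 13.5
ee_pos: [0.6426, 0.0113, 0.2944]
eef_rot: [0.0, 0.739, 0.673, 0.0]
ft_force: [0.0, -0.5, 0.1]
finger_gap: 0.0855
grasp_force: 0.0
```

jog_arm([
  [0,0,0],
  [0,0,0],
  [0,0,0],
  [0,0,0],
  [0,0,0],
  [0,0,0],
  [0,0,0],
  [0,0,0],
  [0,0,0],
  [0,0,0],
  [0,0,0],
], turn=[0,0,0,0,0,0,0,0,0,0,0], jaw=1, grip_force=40)

```text
t: 14.6
ee_pos: [0.6426, 0.0113, 0.2939]
eef_rot: [0.0, 0.739, 0.673, 0.0]
ft_force: [2.6, -0.4, 1.0]
finger_gap: 0.0105
grasp_force: 39.0
```

```bash
python3 - <<'E'
from h import *
o=get_obs();print(rel((.6424,.0148,.289),84.7),o["ft_force"],o["finger_gap"])
# arc in tool axes: y = ex direction, z down. offsets per 5 deg
r=np.hypot(.17,.043);a0=np.arctan2(.043,.17);a=a0+np.radians(np.arange(0,66,5))
p=np.c_[r*np.cos(a),-r*np.sin(a)]*100;print(np.diff(p,axis=0).round(2).tolist(),(p[12]-p[0]).round(2))
E
```

```text
('now', array([ 0.34, -0.05,  0.49]), 'afterturn', array([ 0.34, -0.05,  0.49]), 'turn', np.float64(-0.0), 'pos', array([0.6426, 0.0113, 0.2939]), 't', 14.6) [ 2.58385072 -0.36139422  1.04278139] 0.010514764035618514
[[-0.44, -1.47], [-0.57, -1.42], [-0.69, -1.37], [-0.8, -1.3], [-0.91, -1.23], [-1.02, -1.14], [-1.11, -1.05], [-1.2, -0.95], [-1.28, -0.84], [-1.35, -0.73], [-1.4, -0.61], [-1.45, -0.48], [-1.49, -0.35]] [-12.22 -12.57]
```

jog_arm([
  [0,-0.2,-0.73],
  [0,-0.24,-0.74],
  [0,-0.27,-0.72],
  [0,-0.3,-0.7],
  [0,-0.33,-0.69],
  [0,-0.36,-0.68],
  [0,0,0],
  [0,0,0],
], turn=[0,0,0,0,0,0,0,0])

```text
t: 15.4
ee_pos: [0.6259, 0.0128, 0.3373]
eef_rot: [0.001, 0.739, 0.673, 0.001]
ft_force: [5.7, 0.1, 0.5]
finger_gap: 0.0104
grasp_force: 39.3
```

```bash
python3 - <<'E'
from h import *
o=get_obs();print(o["ee_pos"],o["ft_force"],o["finger_gap"],o["grasp_force"],o["wrist_torque"])
E
```

```text
[0.62588854 0.01282841 0.33732594] [5.69404194 0.07417308 0.53434146] 0.010436482737688761 39.328622817993164 [-0.0606668  -1.40619228  0.00412746]
```

jog_arm([
  [0,-0.39,-0.66],
  [0,-0.41,-0.64],
  [0,-0.44,-0.62],
  [0,-0.47,-0.61],
  [0,-0.5,-0.58],
  [0,-0.52,-0.56],
  [0,-0.54,-0.54],
  [0,-0.57,-0.51],
  [0,-0.59,-0.49],
  [0,-0.61,-0.46],
  [0,0,0],
  [0,0,0],
], turn=[0,0,0,0,0,0,0,0,0,0,0,0])

```text
t: 16.6
ee_pos: [0.5768, 0.0174, 0.3955]
eef_rot: [0.003, 0.739, 0.673, 0.003]
ft_force: [7.5, -1.1, 4.6]
finger_gap: 0.0101
grasp_force: 39.5
```

jog_arm([
  [0,-0.63,-0.43],
  [0,-0.65,-0.41],
  [0,-0.67,-0.38],
  [0,-0.68,-0.35],
  [0,-0.7,-0.32],
  [0,-0.71,-0.29],
  [0,0,0],
  [0,0,0],
  [0,0,0],
], turn=[0,0,0,0,0,0,0,0,0])

```text
t: 17.5
ee_pos: [0.5373, 0.0212, 0.4187]
eef_rot: [0.004, 0.74, 0.673, 0.004]
ft_force: [7.2, -1.8, 11.4]
finger_gap: 0.0102
grasp_force: 40.8
```

```bash
python3 - <<'E'
from h import *
o=get_obs();print(o["ee_pos"],o["ft_force"],o["finger_gap"],o["grasp_force"])
d=o["ee_pos"]-[.6426,.0113,.2939];l=d[0]*.9957-d[1]*.0924;print(l,d)
r=np.hypot(.17,.043);a0=np.arctan2(.043,.17)
print("angle from x",np.degrees(np.arccos((.17+l)/r)-a0),"from both",np.degrees(np.arctan2(.043+d[2],.17+l)-a0))
s=get_image("side");cv2.imwrite("pics/s4.png",s)
E
```

```text
[0.53725538 0.02119769 0.41865397] [ 7.15857435 -1.75037386 11.43702993] 0.01022271633055125 40.83110868930817
-0.10580618854282366 [-0.10534462  0.00989769  0.12475397]
angle from x 54.33111329730924 from both 54.8650915140219
```

View pics/s4.png

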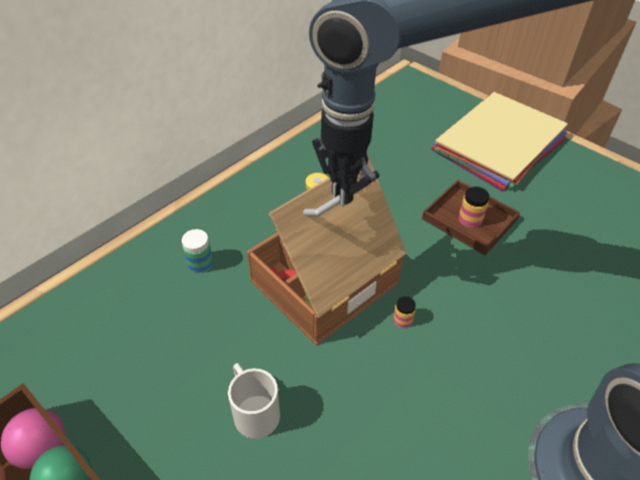

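The side view shows the lid raised to about 55°, the bar gripped at (345,200), and the jar in the tray at (474,207). I check clearance between the fingers and the lid with the wrist camera.

```bash
python3 - <<'E'
from h import *
w=get_image("wrist");s=cv2.imread("pics/s4.png")[130:250,260:420]
b=cv2.resize(s,(400,300),interpolation=2);w=cv2.resize(w,(400,300))
cv2.imwrite("pics/c5.png",np.hstack([w,b]))
o=get_obs();print(o["ft_force"],o["ee_pos"])
E
```

```text
[ 6.71396744 -2.28172217 11.16281424] [0.53731219 0.02119649 0.41863098]
```

View pics/c5.png

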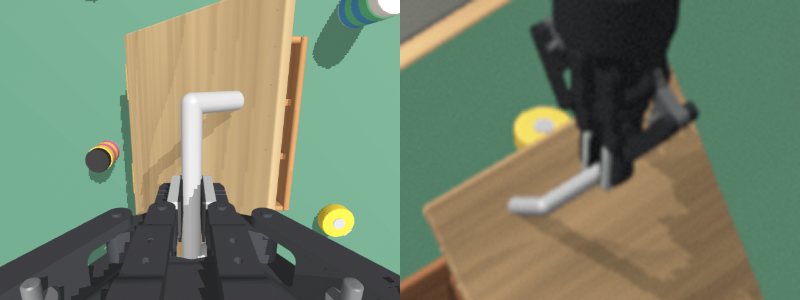

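The wrist half shows the bar between the pads with the lid's free edge at x≈285, close to the right knuckle. In the side half, the lid's left free corner is at full-image (270,213). I measure the lid angle from that corner.

```bash
cat >> h.py <<'E'
def lidang(n,p,yy=.11,c=(.573,.0213)):
    ex=np.array([.9957,-.0924,0]);ey=np.array([.0924,.9957,0]);H=np.array([*c,.0905])-.1*ex
    o,d=ray(n,p);k=(yy-(o-H)@ey)/(d@ey);P=o+k*d-H
    return P@ex,P[2],np.hypot(P@ex,P[2]),np.degrees(np.arctan2(P[2],P@ex))
E
python3 - <<'E'
from h import *
s=cv2.imread("pics/s4.png")
hs=cv2.cvtColor(s,cv2.COLOR_BGR2HSV)
print([s[212+k,255:285].astype(int).sum(1).tolist() for k in(-2,2,6)])
c=blobs(s,(255,150,170,180),lambda h,S,v:(h>8)&(h<25)&(S>50)&(v>90))
print(cv2.approxPolyDP(cv2.convexHull(c[0]),2,True)[:,0].tolist())
for p in((270,213),(271,215),(270,211)):print(lidang("side",p))
s0=cv2.imread("pics/side0.png");print("closed check far corner",lidang("side",(249,254)))
E
```

```text
[[313, 315, 317, 314, 315, 318, 317, 312, 317, 314, 315, 316, 312, 313, 311, 323, 343, 377, 410, 433, 427, 416, 381, 365, 353, 359, 366, 375, 377, 378], [312, 311, 312, 312, 313, 313, 318, 315, 315, 317, 318, 321, 311, 341, 424, 416, 384, 364, 364, 365, 370, 378, 375, 380, 376, 386, 377, 375, 370, 364], [316, 317, 315, 313, 310, 311, 319, 317, 311, 321, 316, 317, 320, 320, 314, 340, 364, 398, 399, 380, 378, 371, 373, 368, 355, 347, 343, 353, 351, 345]]
[[377, 179], [405, 251], [397, 282], [336, 329], [300, 329], [255, 285], [255, 246], [269, 213], [306, 183], [326, 176]]
(np.float64(0.11267354161718716), np.float64(0.16386277244406902), np.float64(0.19886260375851653), np.float64(55.48723060738261))
(np.float64(0.11035488470359696), np.float64(0.1611085093279623), np.float64(0.19527967727293666), np.float64(55.58993237177508))
(np.float64(0.11223994910926499), np.float64(0.16867943149596834), np.float64(0.20260936993597672), np.float64(56.36005154240919))
closed check far corner (np.float64(0.19139736098358212), np.float64(-0.004802849595935771), np.float64(0.19145761190331614), np.float64(-1.4374559397273245))
```

jog_arm([
  [0,0,-0.2],
  [0,0,-0.2],
  [0,0,0],
  [0,0,0],
], turn=[0,0,0,0])

```text
t: 18.0
ee_pos: [0.5357, 0.0214, 0.4199]
eef_rot: [0.001, 0.739, 0.673, 0.001]
ft_force: [5.8, -1.1, 3.9]
finger_gap: 0.0106
grasp_force: 40.1
```

jog_arm([
  [0,-0.45,-0.3],
  [0,-0.45,-0.2],
  [0,-0.4,-0.2],
  [0,0,0],
  [0,0,0],
  [0,0,0],
], turn=[0,0,0,0,0,0])

```text
t: 18.6
ee_pos: [0.5218, 0.0227, 0.4255]
eef_rot: [-0.0, 0.739, 0.673, -0.0]
ft_force: [3.3, 0.4, -0.6]
finger_gap: 0.0106
grasp_force: 39.2
```

```bash
python3 - <<'E'
from h import *
o=get_obs();print(o["ee_pos"],o["ft_force"],o["finger_gap"],o["grasp_force"])
d=o["ee_pos"]-[.6426,.0113,.2939];l=d[0]*.9957-d[1]*.0924
q=o["eef_rot"];R=Ro.from_quat([*q[1:],q[0]]).as_matrix();print("tilt",R[:,2])
r=np.hypot(.17,.043);a0=np.arctan2(.043,.17)
print("angle from x",np.degrees(np.arccos((.17+l)/r)-a0),"from both",np.degrees(np.arctan2(.043+d[2],.17+l)-a0))
s=get_image("side");cv2.imwrite("pics/s6.png",s)
c=blobs(s,(240,150,170,180),lambda h,S,v:(h>8)&(h<25)&(S>50)&(v>90))
print(cv2.approxPolyDP(cv2.convexHull(c[0]),2,True)[:,0].tolist())
t=get_image("top");cv2.imwrite("pics/t6.png",t)
b=cv2.resize(s[130:290,250:415],(400,388),interpolation=2);w=cv2.resize(t[190:320,230:364],(400,388),interpolation=2)
cv2.imwrite("pics/c6.png",np.hstack([w,b]))
E
```

```text
[0.52183993 0.02272578 0.42552278] [ 3.34159857  0.41046568 -0.55671976] 0.010551578827512027 39.18975234031677
tilt [-1.00807486e-03  1.59250853e-04 -9.99999479e-01]
angle from x 59.679673089830615 from both 60.221122804735984
[[383, 182], [405, 250], [397, 282], [336, 329], [300, 329], [250, 280], [247, 251], [276, 213], [306, 183], [335, 178]]
```

View pics/c6.png

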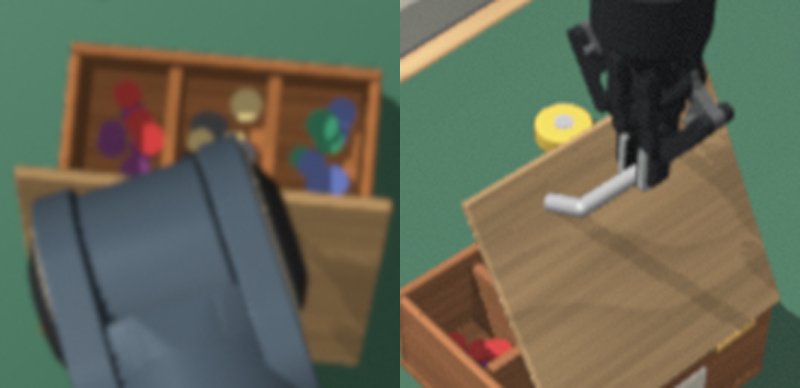

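The top half shows the lid's free corners at full-image (235,246) and (361,258), with the compartments open. The side half shows its left corner at (277,214), with the fingers clear of the lid apart from the bar. I check the angle from both views.

```bash
python3 - <<'E'
from h import *
print(lidang("side",(276.8,213.7)),lidang("side",(276,213)))
P,e=tri((235,246.3),(276.6,213.5));print(P,e)
ex=np.array([.9957,-.0924,0]);H=np.array([.573,.0213,.0905])-.1*ex
print(np.degrees(np.arctan2((P-H)[2],(P-H)@ex)))
for z in(.2637,.2677):print([(onz("top",p,z)-H)@ex for p in((235,246.3),(361,258))],"expected .100/.093 at 60")
o=get_obs();print(o["ft_force"],o["ee_pos"])
E
```

```text
(np.float64(0.09448394490628592), np.float64(0.17609849035954897), np.float64(0.19984467506532727), np.float64(61.784646988389035)) (np.float64(0.09647441551446356), np.float64(0.17613625101428312), np.float64(0.20082652158075118), np.float64(61.289330647833495))
[0.58075705 0.12981939 0.26392741] 0.0012246432266863959
60.60732156267149
[np.float64(0.09813685463838147), np.float64(0.09742034860300232)] expected .100/.093 at 60
[np.float64(0.09792953513183221), np.float64(0.09721632725669681)] expected .100/.093 at 60
[3.17528234 1.01813673 0.06755546] [0.52194617 0.02267793 0.42552293]
```

jog_arm([
  [0,0,0],
  [0,0,0],
  [0,0,0],
  [0,0,0],
  [0,0,0],
  [0,0,0],
  [0,0,0],
  [0,0,0],
], turn=[0,0,0,0,0,0,0,0])

```text
t: 19.5
ee_pos: [0.5219, 0.0227, 0.4256]
eef_rot: [-0.0, 0.739, 0.673, -0.0]
ft_force: [2.8, 1.5, -2.1]
finger_gap: 0.0102
grasp_force: 39.0
```

```bash
python3 -c "
from plant import *
print(job_done())"
```

```text
the job is handed in; nothing more can be done
None
```

The jar stands upright and released in the tray, and the gripper is holding the lid at about 60° (60 to 62° by camera and arm position); I handed the job in at about 19.5 s, and no verdict came back.

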